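Snap the parts case lid shut

ROBOT

A 6-joint arm with a two-finger parallel gripper is mounted at the origin on the work surface. World frame = base frame: x ahead of the robot, y to its left, z up, the work surface at z = 0. Lengths are in mm, angles in rad, forces in N, time in s.
With the tool pointing down it reaches from about 275 to 825 mm from the base axis. Payload 4.9 kg.
Tool frame: the origin (TCP) lies at the very end of the fingers, on their centre line; the grasp point (between the pads) lies 19 mm behind it; z points along the fingers, y is the direction in which the jaws open and shut (so a half turn about z gives the same grasp; the last joint's range is limited). The gripper opens to 85 mm and grips with 20 to 120 N. Pads are 22 mm wide; open, the fingers measure 114 mm over their backs; the gripper's body (76 mm by 85 mm) begins 54 mm behind the grasp point. The pads swing forward as they close: fully open they stand 13 mm farther back than shut.
Start: joints at [-1.43, 0.326, -0.193, 1.052, 0, 1.437], TCP at [149.256, -529.378, 197.481] pointing down, gripper open.
Joint ranges: [-2.65, 2.65], [-0.97, 1.79], [-1.3, 1.35], [-1.93, 2.1], [-1.47, 1.37], [-3.14, 3.14]. Speed limits (rad/s): [2.57, 2.57, 3.14, 3.14, 3.14, 3.14].

INTERFACE

Orientations are given as [roll, pitch, yaw] about the fixed x, y, z axes, in that order (R = Rz(yaw) Ry(pitch) Rx(roll)).
In Python, from bench import bot, solve_ik, imaging gives the robot as it stands. Calls block until the motion is done:
- bot.move_ptp(position, orientation): joint-space move of the TCP to a pose.
- bot.movel(position, rot=None, max_speed=150, threshold=None): straight line of the TCP; rot=None keeps the orientation; max_speed is the mean speed in mm/s. With threshold (N) it stops when the force on the tool has changed by that much, and returns True; else False.
- bot.move_j(angles): joint-space move.
- bot.grip(opening, effort=None): opening from 0.0 (shut) to 1.0 (fully open); effort is the grip in N (None keeps the last); returns when the fingers have stopped.
- bot.dwell(seconds).
- solve_ik(position, orientation): joint angles nearest the present ones, or None.
- bot.get_state(): the state.
- imaging.capture(name): name is "scene" or "top"; returns the picture (420x560x3 uint8, blue, green, red); there is no depth.
- imaging.camera_model(name): a dict with "K" (3x3 intrinsics, pixels), "k1" (the pictures are not rectified: a ray, as slopes to the right and down, at radius r is drawn at 1 + k1 r^2 times it, then the intrinsics apply), "position" and "rotation" of the camera in the world. Camera axes: x right, y up, looking along -z (the intrinsics and any distortion apply to the point x, -y, -z); pixel columns grow to the right and rows downward; lengths in mm; the calibration is good to about 2 mm. A picture is of the moment at which its call begins. camera_model takes no time and is no camera call.
A pose or a line that the arm cannot do raises bot.IKError and nothing moves.
- bot.sign_off(): hands the job in, once; it reports no verdict.
The state is a dict: "t": time; "qpos": joint angles; "joint_velocities": joint speeds; "effort": joint torques, N m; "tcp_pos": TCP position; "orientation": TCP orientation; "contact_force": force on the tool from outside, world axes, zero at the start; "wrist_torque": the same for the moment, N m; "opening": opening from 0.0 (shut) to 1.0 (fully open).
Only numpy, scipy, OpenCV 4.12 (cv2) and the standard library are available. Lean on these libraries where they do the work, as an engineer would, in place of code of your own. Each camera call takes 0.05 s, during which the arm holds its last target.

TASK

Close the lid of the large case of pipe fittings: with the fingertips press down on every raised section of its rim until all six have clicked shut and lie flush with the lid's clear panel. Only press: do not pick the case up, tip it or push it out of place, and leave the small case, the fittings and everything else standing where they are.

Things in the scene. Friction and masses are not known exactly. Their poses are not given: they have to be found in the camera images.
- case: large parts case, loose: grey box, white and clear snap-fit lid, 140 (its x) by 190 mm (its y) over the lid, about 2.3 kg. Origin: centre of its underside, z up, -x towards the robot (yaw within 0.4 rad). Lid: fixed clear panel, top at 80 mm; round it a 26 mm wide rim of six separate white sections, two straight middles on the long sides, four L-shaped corners; their tops at 88 mm raised, 80 mm shut
- near_left_top (a point): top of the near left (+y of the case) corner section of the lid rim (-x side, towards the robot), L-shaped: 60 mm along the long side and 69 mm along the short side; the point lies on its top surface on the middle line of the 26 mm wide rim, 13 mm in from both outer edges of the corner, and moves down with it; a good place to press. z up
- near_left (a joint): how far the near left section is pressed down, m: 0 raised (8 mm proud), 0.008 clicked shut and flush with the panel. Slides straight down; 6 to 7 N starts it, past 5 mm it snaps down by itself and stays, before that it springs back up. May be shut already
- near_mid_top (a point): top of the near straight middle section of the lid rim (-x side, towards the robot), 68 mm long; the point lies on its top surface on the middle line of the 26 mm wide rim, at the middle of its length, and moves down with it; a good place to press. z up
- near_mid (a joint): how far the near mid section is pressed down, m: 0 raised (8 mm proud), 0.008 clicked shut and flush with the panel. Slides straight down; 6 to 7 N starts it, past 5 mm it snaps down by itself and stays, before that it springs back up. May be shut already
- near_right_top (a point): top of the near right (-y of the case) corner section of the lid rim (-x side, towards the robot), L-shaped: 60 mm along the long side and 69 mm along the short side; the point lies on its top surface on the middle line of the 26 mm wide rim, 13 mm in from both outer edges of the corner, and moves down with it; a good place to press. z up
- near_right (a joint): how far the near right section is pressed down, m: 0 raised (8 mm proud), 0.008 clicked shut and flush with the panel. Slides straight down; 6 to 7 N starts it, past 5 mm it snaps down by itself and stays, before that it springs back up. May be shut already
- far_left_top (a point): top of the far left (+y of the case) corner section of the lid rim (+x side, away from the robot), L-shaped: 60 mm along the long side and 69 mm along the short side; the point lies on its top surface on the middle line of the 26 mm wide rim, 13 mm in from both outer edges of the corner, and moves down with it; a good place to press. z up
- far_left (a joint): how far the far left section is pressed down, m: 0 raised (8 mm proud), 0.008 clicked shut and flush with the panel. Slides straight down; 6 to 7 N starts it, past 5 mm it snaps down by itself and stays, before that it springs back up. May be shut already
- far_mid_top (a point): top of the far straight middle section of the lid rim (+x side, away from the robot), 68 mm long; the point lies on its top surface on the middle line of the 26 mm wide rim, at the middle of its length, and moves down with it; a good place to press. z up
- far_mid (a joint): how far the far mid section is pressed down, m: 0 raised (8 mm proud), 0.008 clicked shut and flush with the panel. Slides straight down; 6 to 7 N starts it, past 5 mm it snaps down by itself and stays, before that it springs back up. May be shut already
- far_right_top (a point): top of the far right (-y of the case) corner section of the lid rim (+x side, away from the robot), L-shaped: 60 mm along the long side and 69 mm along the short side; the point lies on its top surface on the middle line of the 26 mm wide rim, 13 mm in from both outer edges of the corner, and moves down with it; a good place to press. z up
- far_right (a joint): how far the far right section is pressed down, m: 0 raised (8 mm proud), 0.008 clicked shut and flush with the panel. Slides straight down; 6 to 7 N starts it, past 5 mm it snaps down by itself and stays, before that it springs back up. May be shut already
- small_case: closed smaller case, 110 x 130 mm, 70 mm tall, same grey box and white lid, heavy with fittings, its one-piece lid fully shut; leave it alone. Origin: centre of its underside
- fitting_a: brass and steel press fitting standing upright, 28 mm across, 55 mm tall, between the two cases; leave it. Origin: centre of its underside
- fitting_b: larger press fitting standing upright, 36 mm across, 65 mm tall, beyond the cases; leave it. Origin: centre of its underside
- fitting_c: short press fitting, 28 mm across, 45 mm tall, standing on the lid of the small case; leave it. Origin: centre of its underside
- tape_roll: roll of paper tape lying flat, 84 mm across, 24 mm tall, on the robot's side of the cases; leave it. Origin: centre of its underside
- copper_tube: short copper tube standing on end, 28 mm across, 70 mm tall, beyond the cases; leave it. Origin: centre of its underside
- tape_measure: black tape measure, 70 x 65 x 36 mm, to the left of the cases; leave it. Origin: centre of its underside
- pencil: flat wooden pencil, 170 x 15 x 8 mm, to the right of the cases; leave it. Origin: centre of its underside

How it is judged (in metres and radians):
At the end, for the whole second after the job is handed in: All six rim sections are down by more than 6.5 of their 8 mm; the large case is at rest, upright within 0.05 rad and within 30 mm of where it began; the small case and the seven small things are within 25 mm of where they began (value of joint each of near_left, near_mid, near_right, far_left, far_mid, far_right above 0.0065 m and distance of case from where it was at the start of the episode below 0.03 m and angle between case's own z axis and vertical below 0.05 rad and linear speed of case below 0.02 m/s and distance of each of small_case, fitting_a, fitting_b, fitting_c, tape_roll, copper_tube, tape_measure, pencil from where it was at the start of the episode below 0.025 m); the robot touches nothing.
It fails at once if the arm or the gripper's body, rather than the fingers, presses on the large case (contact force between the arm and case above 3 N).
It fails at once if the large case is lifted (underside more than 12 mm up) (height (world z) of case above 0.012 m).
It fails at once if the large case is tipped by more than 0.2 rad (angle between case's own z axis and vertical above 0.2 rad).
It fails at once if the large case is pushed or carried more than 40 mm from its place (distance of case from where it was at the start of the episode above 0.04 m).
It fails at once if the small case or one of the other things is lifted, carried, knocked over or pushed more than 25 mm (distance of any of small_case, fitting_a, fitting_b, fitting_c, tape_roll, copper_tube, tape_measure, pencil from where it was at the start of the episode above 0.025 m or angle between any of small_case, fitting_a, fitting_b, fitting_c, tape_roll, copper_tube, tape_measure, pencil's own z axis and vertical above 0.4 rad).
It also fails if it takes over 53 s, if anything falls off the work surface, if the arm or the gripper's body presses on something with over 40 N, if the wrist force passes 120 N, or if a joint passes its speed limit or range.

## Working session

There is one attempt and no reset: what is moved stays moved. The work goes in short steps, each a Python script; the robot and the scene stay as the last script left them, time stands still between calls to the robot, and variables do not carry over. Pictures are saved under pics/ and viewed, and the job is handed in when it is done.

```bash
mkdir -p pics; ls; python3 - <<'E'
from bench import bot, imaging
import cv2
for n in ("scene","top"):
    im=imaging.capture(n); cv2.imwrite(f"pics/{n}0.png",im); print(n,imaging.camera_model(n))
print(bot.get_state())
E
```

```text
pics
scene {'K': array([[463.84972255,   0.        , 275.53408777],
       [  0.        , 463.84972255, 211.23872586],
       [  0.        ,   0.        ,   1.        ]]), 'k1': 0.004852749863742388, 'position': array([1159.23399254, -183.56296123,  966.00058865]), 'rotation': array([ 0.65381568, -0.01777377,  1.3202006 ])}
top {'K': array([[432.19753836,   0.        , 286.77251809],
       [  0.        , 432.19753836, 207.410442  ],
       [  0.        ,   0.        ,   1.        ]]), 'k1': -0.052592238567703696, 'position': array([ 346.35086978,   -2.80075514, 1063.79318526]), 'rotation': array([ 0.21025134,  0.00682764, -1.60105773])}
{'t': 0.1, 'qpos': array([-1.43022578e+00,  3.26847084e-01, -1.93489486e-01,  1.05202021e+00,
       -3.90872021e-05,  1.43655609e+00]), 'joint_velocities': array([ 7.91052026e-04, -3.16907194e-03,  1.24356371e-03, -6.87155726e-04,
        1.77322627e-05, -8.39528128e-04]), 'effort': array([ 2.83145573e-04, -4.44238007e+01,  2.63039893e+01,  7.86213001e-03,
       -1.46300786e-04,  4.09968720e-06]), 'tcp_pos': array([ 149.14488916, -528.78433469,  196.79041598]), 'orientation': array([-3.14004100e+00, -1.70112074e-04,  2.74810679e-01]), 'contact_force': array([1.23129776, 0.28078014, 0.42559906]), 'wrist_torque': array([-0.01780653, -0.08363788, -0.00454278]), 'opening': 1.003778129857623}
```

View pics/scene0.png

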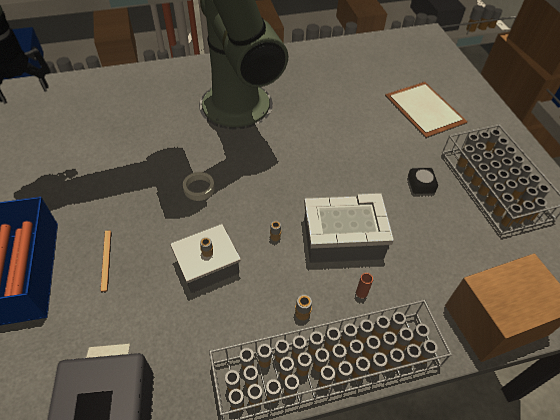

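View pics/top0.png

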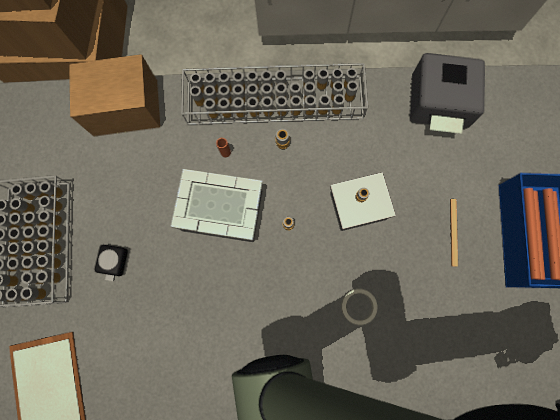

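```bash
python3 - <<'E'
import cv2
a=cv2.imread('pics/top0.png'); cv2.imwrite('pics/top0z.png',cv2.resize(a[140:340,180:440],None,fx=3,fy=3,interpolation=cv2.INTER_CUBIC))
a=cv2.imread('pics/scene0.png'); cv2.imwrite('pics/scene0z.png',cv2.resize(a[140:340,180:440],None,fx=3,fy=3,interpolation=cv2.INTER_CUBIC))
E
```

```text
(no output)
```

The top view shows the large case around (218,205), with lid corners near (184,170), (264,180), (258,240) and (172,228). The small case is at (363,200), fitting_a at (289,223), the copper tube at (224,148) and the tape measure at (110,260).

View pics/top0z.png

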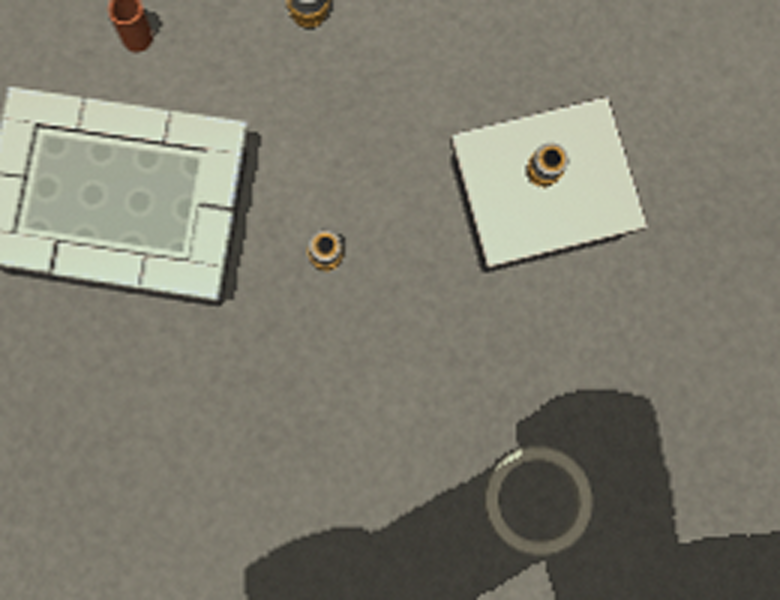

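View pics/scene0z.png

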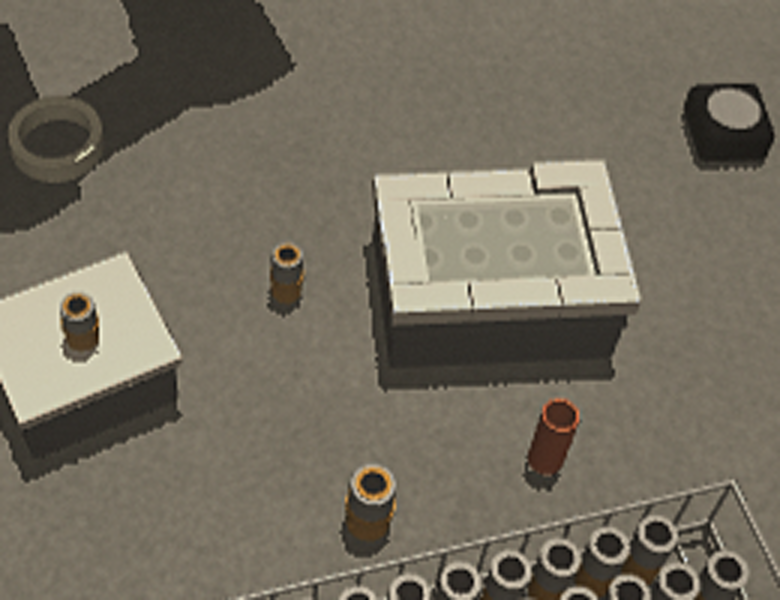

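```bash
cat > h.py <<'E'
import numpy as np, cv2
from scipy.spatial.transform import Rotation as Ro
from bench import imaging
def cam(n):
    m=imaging.camera_model(n); return m['K'],m['k1'],np.array(m['position']),Ro.from_euler('xyz',m['rotation']).as_matrix()
def proj(n,P):
    K,k,p,R=cam(n); c=(np.atleast_2d(P)-p)@R; s=np.c_[c[:,0]/-c[:,2],-c[:,1]/-c[:,2]]
    s=s*(1+k*(s**2).sum(1,keepdims=True)); return s*[K[0,0],K[1,1]]+K[:2,2]
def unproj(n,uv,z):
    K,k,p,R=cam(n); d=(np.atleast_2d(uv)-K[:2,2])/[K[0,0],K[1,1]]; s=d.copy()
    for _ in range(10): s=d/(1+k*(s**2).sum(1,keepdims=True))
    r=np.c_[s[:,0],-s[:,1],-np.ones(len(s))]@R.T
    return p+r*((z-p[2])/r[:,2])[:,None]
def casept(pose,P):
    x,y,a=pose; P=np.atleast_2d(P).astype(float); c,s=np.cos(a),np.sin(a)
    return np.c_[x+c*P[:,0]-s*P[:,1],y+s*P[:,0]+c*P[:,1],P[:,2]]
PTS={'near_left':(-57,82),'near_mid':(-57,0),'near_right':(-57,-82),'far_left':(57,82),'far_mid':(57,0),'far_right':(57,-82)}
E
python3 - <<'E'
from h import *
from scipy.optimize import least_squares
# whites
for n,roi in (("top",(160,160,280,250)),("scene",(295,185,400,275))):
    im=cv2.imread(f'pics/{n}0.png'); m=(im.min(2)>120).astype(np.uint8)
    x0,y0,x1,y1=roi; w=np.zeros_like(m); w[y0:y1,x0:x1]=m[y0:y1,x0:x1]
    c=max(cv2.findContours(w,cv2.RETR_EXTERNAL,cv2.CHAIN_APPROX_NONE)[0],key=cv2.contourArea)
    P=unproj(n,cv2.convexHull(c)[:,0].astype(float),86.)[:,:2]
    r=cv2.minAreaRect(P.astype(np.float32)); print(n,r, cv2.boundingRect(c))
E
```

```text
top ((570.9266967773438, 161.14918518066406), (193.4412384033203, 142.67588806152344), 79.37305450439453) (170, 169, 93, 71)
scene ((566.7350463867188, 160.03369140625), (192.52090454101562, 141.4907989501953), 79.56629943847656) (305, 193, 89, 51)
```

```bash
python3 - <<'E'
from h import *
pose=(569,160.5,-0.184)
out=[]
for n,(x,y) in (("top",(160,155)),("scene",(290,180))):
    im=cv2.imread(f'pics/{n}0.png'); c=cv2.resize(im[y:y+100,x:x+120],None,fx=6,fy=6,interpolation=cv2.INTER_CUBIC)
    for z,col in ((88,(0,0,255)),(80,(255,0,0))):
        for hx,hy in ((70,95),(44,69)):
            q=proj(n,casept(pose,[(hx,hy,z),(-hx,hy,z),(-hx,-hy,z),(hx,-hy,z)]))
            cv2.polylines(c,[np.int32((q-[x,y]+.5)*6)],True,col,1)
    cv2.imwrite(f'pics/{n}ov.png',c)
# world positions of others
for nm,uv,z in (("fit_a",(289,222),55),("copper",(222,142),70),("fit_b",(283,134),65),("tapem",(110,260),36),("small",(363,201),70)): print(nm,unproj("top",uv,z)[0].round())
for k,v in PTS.items(): print(k,casept(pose,[(*v,88)])[0].round())
E
```

```text
fit_a [526.  -7.  55.]
copper [727. 150.  70.]
fit_b [744.   1.  65.]
tapem [450. 425.  36.]
small [ 568. -183.   70.]
near_left [528. 252.  88.]
near_mid [513. 171.  88.]
near_right [498.  90.  88.]
far_left [640. 231.  88.]
far_mid [625. 150.  88.]
far_right [610.  69.  88.]
```

View pics/topov.png

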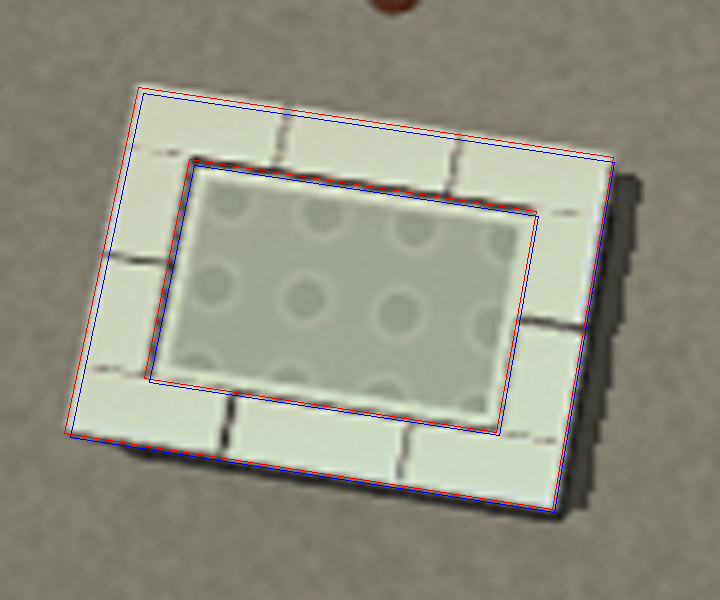

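View pics/sceneov.png

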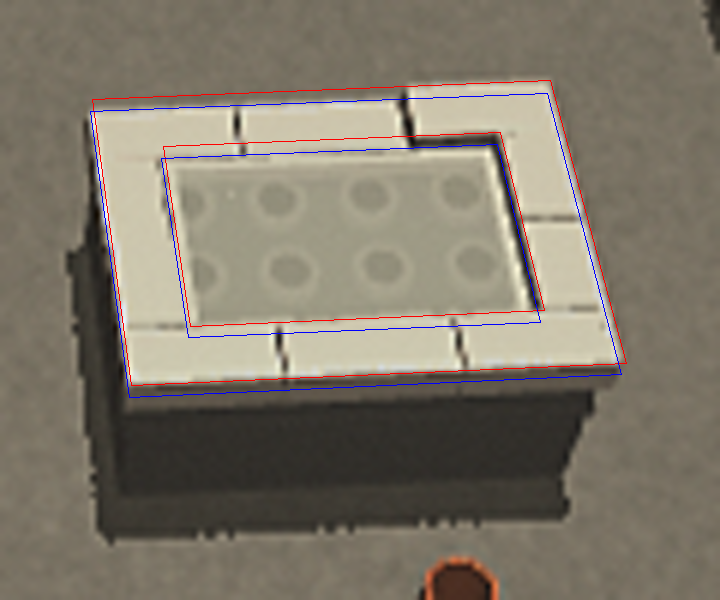

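The fitted pose (569, 160.5, yaw −0.184) matches both overlays to within a millimetre or two. In the scene view near_left is clearly raised, at pixel (540,90) of the zoom. Near_mid and near_right match the shut outline, and the far sections match the raised one. I'll press all six anyway, starting with near_left.

```bash
cat >> h.py <<'E'
POSE=(569,160.5,-0.184)
def press(bot,name,thr=15,zend=77.0,off=(0,0)):
    p=casept(POSE,[(PTS[name][0]+off[0],PTS[name][1]+off[1],0)])[0]
    bot.movel([p[0],p[1],102],max_speed=150)
    f0=bot.get_state()['contact_force'][2]
    hit=bot.movel([p[0],p[1],zend],max_speed=25,threshold=thr)
    s=bot.get_state()
    print(name,'hit',hit,'tcp',s['tcp_pos'].round(1),'dF',(s['contact_force'][2]-f0).round(1),'F',s['contact_force'].round(1),'M',s['wrist_torque'].round(2),'t',round(s['t'],2))
    bot.movel([p[0],p[1],102],max_speed=120)
E
python3 - <<'E'
from h import *
from bench import bot
bot.grip(0.0)
p=casept(POSE,[(*PTS['near_left'],0)])[0]
bot.move_ptp([p[0],p[1],180],[np.pi,0,POSE[2]])
s=bot.get_state(); print(s['tcp_pos'],s['orientation'],s['qpos'].round(2),s['t'],s['opening'])
press(bot,'near_left')
for n in ("scene","top"): cv2.imwrite(f"pics/{n}1.png",imaging.capture(n)[120:270,150:430].repeat(2,0).repeat(2,1))
E
```

```text
[528.20000569 251.08261003 180.01358918] [ 3.14146009e+00 -1.24348194e-04 -1.84903541e-01] [ 0.32  0.4  -0.13  1.04 -0.   -2.64] 4.2583 0.0011213199378541181
near_left hit False tcp [528.1 251.6  77.2] dF 0.9 F [-0.3 -0.1  0.9] M [-0.04 -0.01  0.01] t 6.08
```

View pics/scene1.png

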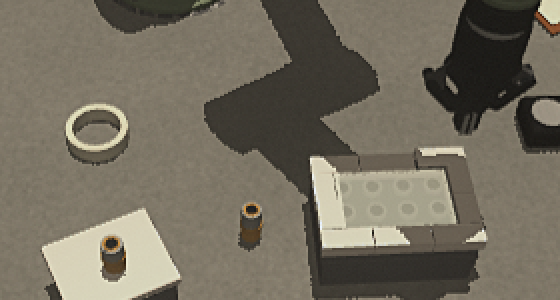

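View pics/top1.png

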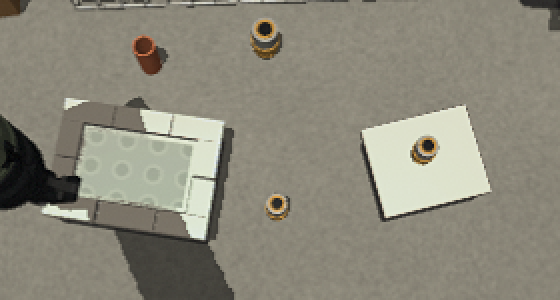

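```bash
python3 - <<'E'
from h import *
from bench import bot
s=bot.get_state(); print(s['tcp_pos'],s['opening'],s['contact_force'])
for n,o in (("scene",(0,0)),("top",(0,0))):
    im=imaging.capture(n); q=proj(n,[s['tcp_pos']])[0]; q2=proj(n,[s['tcp_pos']+[0,0,60]])[0]; x,y=(q-60).astype(int); x=max(x,0)
    c=cv2.resize(im[y:y+100,x:x+120],None,fx=6,fy=6,interpolation=cv2.INTER_CUBIC)
    for w in (q,q2): cv2.circle(c,tuple(np.int32((w-[x,y]+.5)*6).tolist()),5,(0,0,255),1)
    for z,col in ((88,(0,0,255)),(80,(255,0,0))):
        for hx,hy in ((70,95),(44,69)):
            r=proj(n,casept(POSE,[(hx,hy,z),(-hx,hy,z),(-hx,-hy,z),(hx,-hy,z)]))
            cv2.polylines(c,[np.int32((r-[x,y]+.5)*6)],True,col,1)
    cv2.imwrite(f'pics/{n}2.png',c); print(q)
E
```

```text
[527.65609835 251.47380812 101.54182065] 0.0025729722236892618 [ 0.2077556  -0.11381166 -0.60406085]
[378.16532758 193.65237029]
[175.44850684 221.2607667 ]
```

View pics/scene2.png

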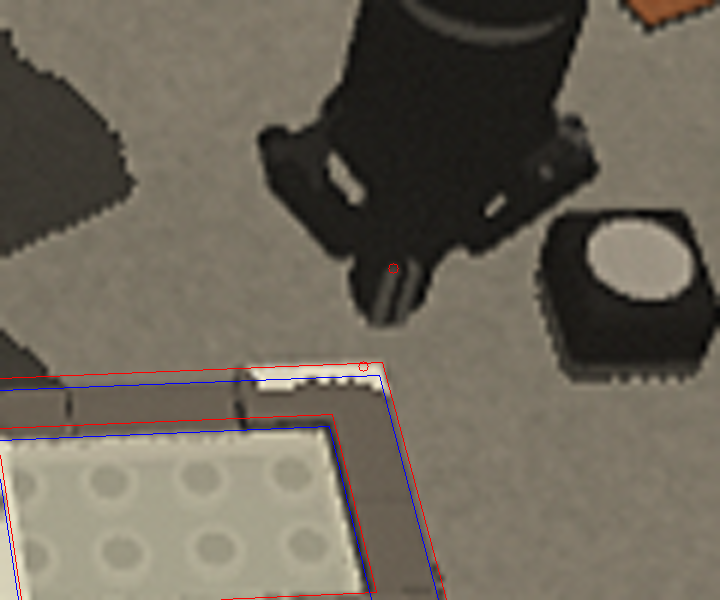

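View pics/top2.png

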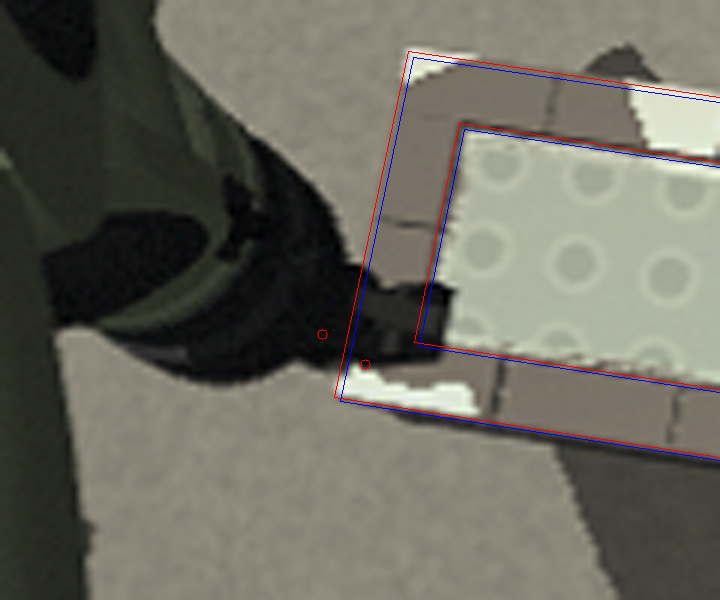

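```bash
python3 - <<'E'
from h import *
from bench import bot
from scipy.optimize import least_squares
uv={"top":(187.5,214),"scene":(382,186)}
r=least_squares(lambda P:np.r_[proj("top",[P])[0]-uv["top"],proj("scene",[P])[0]-uv["scene"]],[530,250,100]); print(r.x,r.fun)
for z in (102,130,160,190): print(z,unproj("top",uv["top"],z)[0].round(),unproj("scene",uv["scene"],z)[0].round())
s=bot.get_state(); print(s['qpos'],s['t'])
from bench import solve_ik
print(solve_ik(s['tcp_pos'],s['orientation']))
E
```

```text
[539.37954252 228.77764341 145.19310123] [-6.75708104 -1.90301901 -7.39071633  1.22934012]
102 [544. 224. 102.] [507. 270. 102.]
130 [538. 217. 130.] [528. 255. 130.]
160 [532. 210. 160.] [551. 239. 160.]
190 [525. 203. 190.] [574. 224. 190.]
[ 3.18426410e-01  4.67740885e-01 -2.37450118e-01  8.66818456e-01
 -1.41843177e-06 -2.63915128e+00] 6.6333
[ 3.18426410e-01  4.67740885e-01 -2.37450118e-01  8.66818456e-01
 -1.41843177e-06 -2.63915128e+00]
```

```bash
python3 - <<'E'
from h import *
from bench import bot
p=casept(POSE,[(*PTS['near_left'],0)])[0]
print(bot.movel([p[0],p[1],77],max_speed=40,threshold=8))
s=bot.get_state(); print(s['tcp_pos'],s['contact_force'],s['t'])
out=[]
for n in ("scene","top"):
    im=imaging.capture(n); q=proj(n,[s['tcp_pos']+[0,0,a] for a in (0,28,73)]); x,y=(q[0]-[40,60]).astype(int)
    c=cv2.resize(im[y:y+100,x:x+80],None,fx=5,fy=5,interpolation=cv2.INTER_CUBIC)
    for w,col in zip(q,((0,0,255),(0,255,0),(255,255,0))): cv2.circle(c,tuple(np.int32((w-[x,y]+.5)*5).tolist()),4,col,1)
    out.append(c)
cv2.imwrite('pics/c3.png',np.hstack(out))
E
```

```text
False
[528.08456265 251.57452206  77.0635586 ] [0.09981766 0.4352463  0.06130939] 7.4083
```

View pics/c3.png

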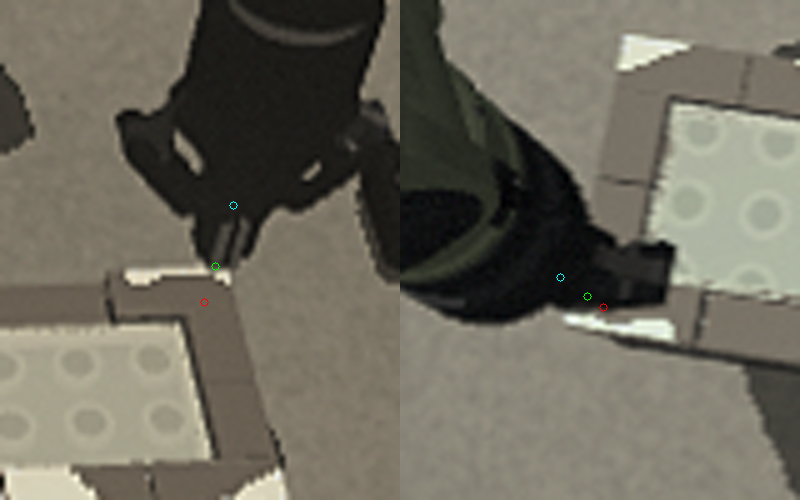

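The seen fingertip is about 26–28 mm above the reported TCP (green mark), and the press down to 77 met no force. I'll probe lower with a small force stop.

```bash
python3 - <<'E'
from h import *
from bench import bot
p=casept(POSE,[(*PTS['near_left'],0)])[0]
print(bot.movel([p[0],p[1],56],max_speed=20,threshold=4))
s=bot.get_state(); print(s['tcp_pos'],s['contact_force'],s['wrist_torque'],s['t'])
out=[]
for n in ("scene","top"):
    im=imaging.capture(n); q=proj(n,[s['tcp_pos']+[0,0,a] for a in (0,28,73)]); x,y=(q[0]-[40,60]).astype(int)
    c=cv2.resize(im[y:y+100,x:x+80],None,fx=5,fy=5,interpolation=cv2.INTER_CUBIC)
    for w,col in zip(q,((0,0,255),(0,255,0),(255,255,0))): cv2.circle(c,tuple(np.int32((w-[x,y]+.5)*5).tolist()),4,col,1)
    out.append(c)
cv2.imwrite('pics/c4.png',np.hstack(out))
E
```

```text
False
[528.08550863 251.59053141  56.1363725 ] [0.30914618 0.13677678 0.06501893] [-0.01625387  0.01281959 -0.02507154] 8.7083
```

View pics/c4.png

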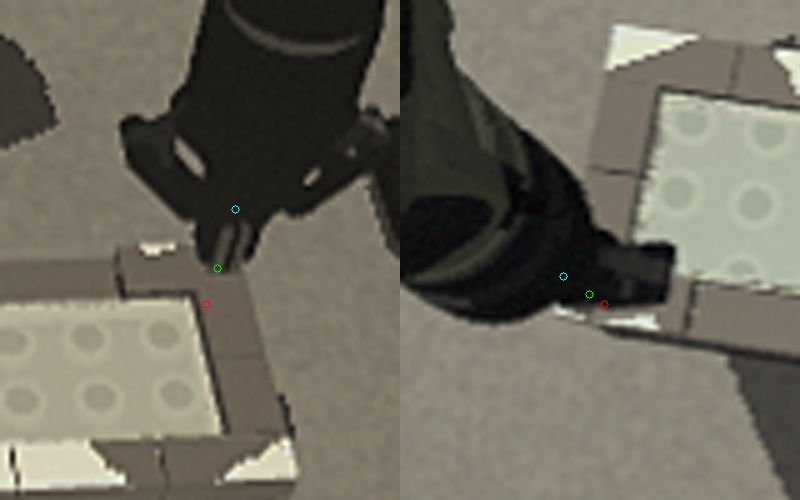

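```bash
python3 - <<'E'
from h import *
from bench import bot
p=casept(POSE,[(*PTS['near_left'],0)])[0]
print(bot.movel([p[0],p[1],44],max_speed=15,threshold=4))
s=bot.get_state(); print(s['tcp_pos'],s['contact_force'],s['wrist_torque'],s['t'])
out=[]
for n in ("scene","top"):
    im=imaging.capture(n); q=proj(n,[s['tcp_pos']+[0,0,a] for a in (0,28,73)]); x,y=(q[0]-[40,60]).astype(int)
    c=cv2.resize(im[y:y+100,x:x+80],None,fx=5,fy=5,interpolation=cv2.INTER_CUBIC)
    for w,col in zip(q,((0,0,255),(0,255,0),(255,255,0))): cv2.circle(c,tuple(np.int32((w-[x,y]+.5)*5).tolist()),4,col,1)
    out.append(c)
cv2.imwrite('pics/c5.png',np.hstack(out))
E
```

```text
True
[528.18747591 251.65150293  53.94594991] [-0.24631674  0.50703419  6.9727642 ] [-0.0714963   0.10563628  0.00390268] 9.1667
```

View pics/c5.png

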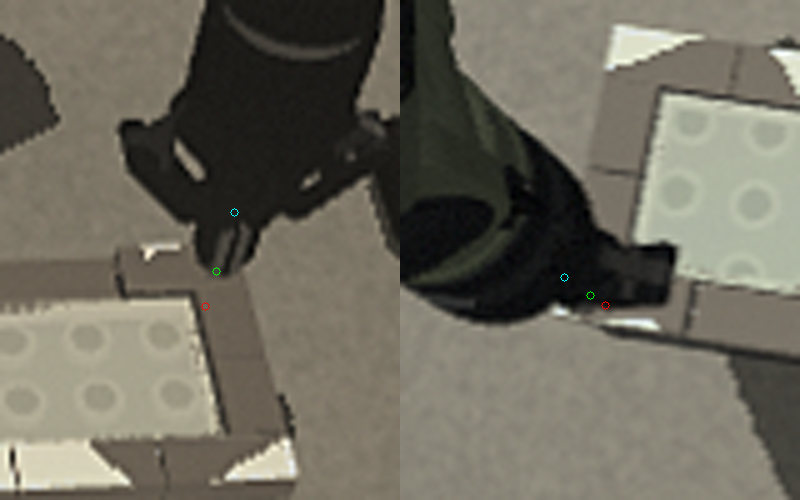

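Contact came at TCP z ≈ 54 for the raised top at 88, so the usable tip is about 33 mm short of the TCP and flush should be TCP z ≈ 46. I'll press on with that offset.

```bash
cat >> h.py <<'E'
def press(bot,name,thr=14,zend=43.0,zup=70,off=(0,0),approach=True):
    p=casept(POSE,[(PTS[name][0]+off[0],PTS[name][1]+off[1],0)])[0]
    if approach: bot.movel([p[0],p[1],zup],max_speed=150); bot.movel([p[0],p[1],58],max_speed=60)
    hits=[]
    hit=bot.movel([p[0],p[1],zend],max_speed=15,threshold=thr)
    s=bot.get_state()
    print(name,'hit',hit,'tcp',s['tcp_pos'].round(1),'F',s['contact_force'].round(1),'M',s['wrist_torque'].round(2),'t',round(s['t'],2))
    bot.movel([p[0],p[1],zup],max_speed=100)
E
python3 - <<'E'
from h import *
from bench import bot
press(bot,'near_left',thr=10,approach=False)
press(bot,'near_mid')
im=imaging.capture("scene"); cv2.imwrite('pics/s6.png',cv2.resize(im[150:280,280:420],None,fx=5,fy=4.6))
E
```

```text
near_left hit True tcp [528.  251.6  46.2] F [-1.   0.5  6.6] M [-0.13  0.24  0.  ] t 9.81
near_mid hit True tcp [512.9 170.9  46.2] F [-1.2 -0.2  6.2] M [-0.08  0.25  0.05] t 12.03
```

View pics/s6.png

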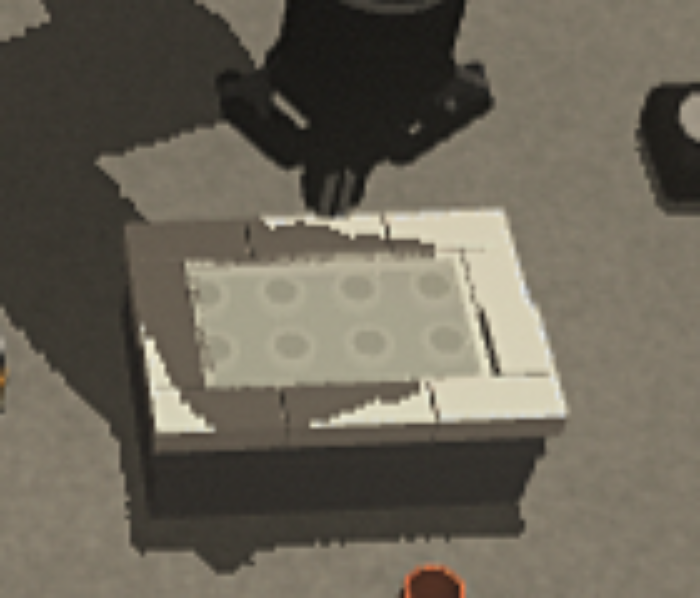

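Near_left and near_mid now lie flush, with near_left's step at (440,240) gone. Far_left still stands proud by the panel edge at (490,345). Pressing the rest.

```bash
python3 - <<'E'
from h import *
from bench import bot
for n in ('near_right','far_right','far_mid','far_left'): press(bot,n)
bot.movel([480,250,180]); 
q=bot.get_state()['qpos'].copy(); q[0]=1.4; bot.move_j(q)
for n,(x,y) in (("top",(160,155)),("scene",(290,180))):
    im=imaging.capture(n); cv2.imwrite(f'pics/{n}7full.png',im); c=cv2.resize(im[y:y+100,x:x+120],None,fx=6,fy=6,interpolation=cv2.INTER_CUBIC)
    for z,col in ((80,(255,0,0)),):
        for hx,hy in ((70,95),):
            q=proj(n,casept(POSE,[(hx,hy,z),(-hx,hy,z),(-hx,-hy,z),(hx,-hy,z)]))
            cv2.polylines(c,[np.int32((q-[x,y]+.5)*6)],True,col,1)
    cv2.imwrite(f'pics/{n}7.png',c)
print(bot.get_state()['t'])
E
```

```text
near_right hit True tcp [497.9  90.3  46.2] F [-0.8 -0.2  5.8] M [-0.01  0.25  0.01] t 14.29
far_right hit True tcp [610.2  69.4  46.2] F [-0.6  1.2  5.1] M [0.01 0.2  0.02] t 16.73
far_mid hit True tcp [625.2 150.2  46.3] F [-1.5  0.2  5.8] M [-0.03  0.18  0.  ] t 18.96
far_left hit True tcp [640.2 230.8  46.2] F [-0.1  0.2  4.4] M [-0.08  0.16  0.02] t 21.19
25.1
```

View pics/scene7.png

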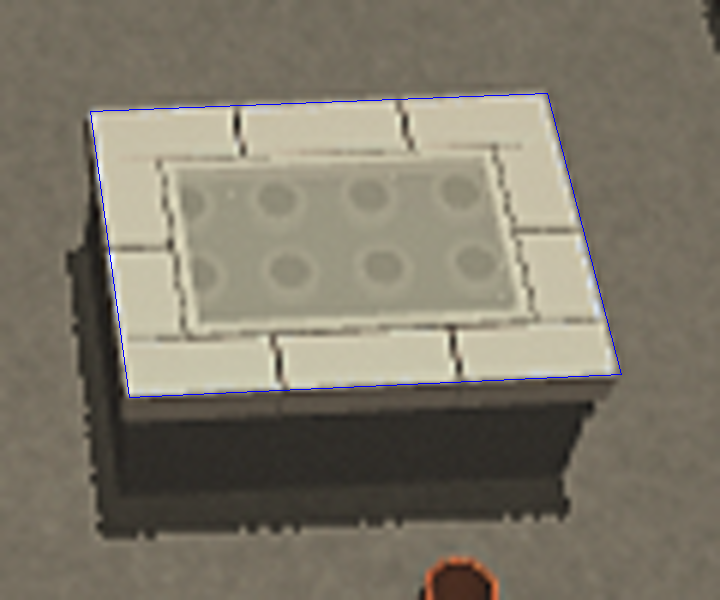

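View pics/top7.png

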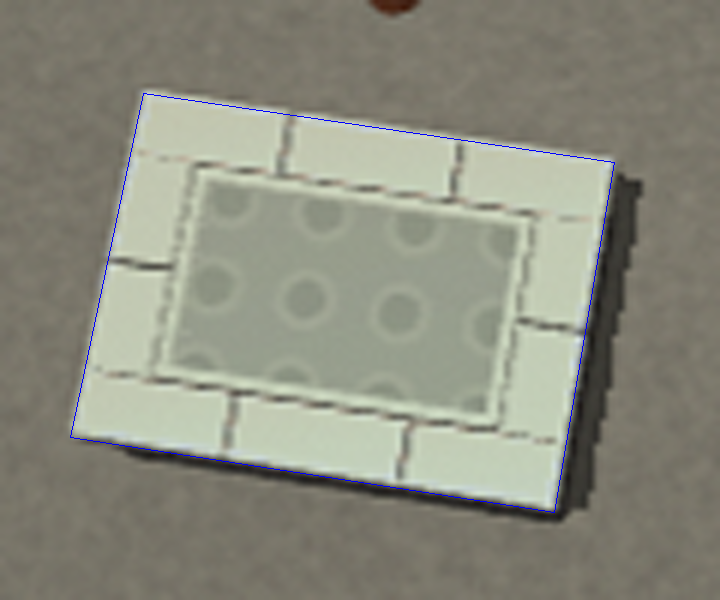

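View pics/scene7full.png

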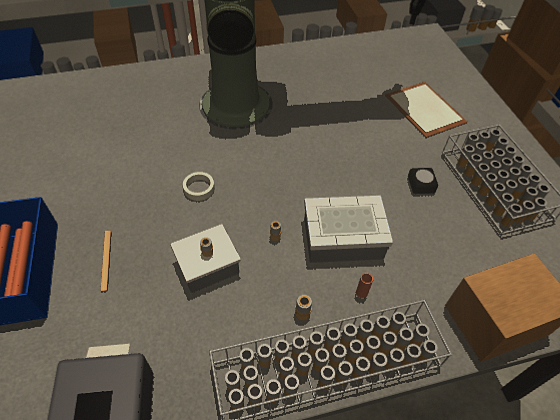

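In both views all six sections now match the 80 mm outline with even thin seams. The case hasn't moved, and the small case and the seven small things are where they started. The arm is clear.

```bash
python3 - <<'E'
from bench import bot
s=bot.get_state(); print(s['tcp_pos'],s['contact_force'],s['t']); bot.sign_off()
E
```

```text
[ 19.32658918 541.09319561 179.39962538] [-0.55682869  0.10043307 -0.00385014] 25.1
the job is handed in; nothing more can be done
```

The lid of the large case is closed. I pressed each of the six rim sections with the shut fingertips and handed the job in at about 25 s. I got no verdict back.

- **Case position:** I found the case from both cameras at about (569, 160.5) mm, yaw −0.184 rad. The two cameras' own estimates differed by about 4 mm.
- **Fingertip offset:** One thing disagreed with the description. With the gripper shut, the fingertips end about 33 mm short of the reported TCP. My first press, down to z = 77, touched nothing. I probed with a small force stop, met the raised near_left section at z ≈ 54, and used that offset for all the presses.
- **Presses:** All six stopped at the same depth, z = 46.2 to 46.3 mm, which is 8 mm below where the raised section was first touched.
- **Final pictures:** Both views show all six sections flush with the panel, and the case outline unchanged to within about 1–2 mm. By eye the small case and the other objects stand where they were. The arm was clear of everything, with no contact force above noise.

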